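# Refit the sprung spindle in the kitchen-roll holder

## Task

Fit the longer spindle into the wooden kitchen-roll holder, with its sprung metal rod in the slot of the tall upright and its short wooden pin in the round socket of the low upright. Push the rod against the back of the slot so that the spindle becomes short enough to go down between the uprights, then let it spring out so that it stays held level between them at the bottom of the slot and socket. Leave the shorter spindle where it lies.

Things in the scene. Friction and masses are not known exactly. Their poses are not given: they have to be found in the camera images.
- holder: Pale wood kitchen-roll holder, fixed to the worktop. Base 90 (x) x 230 (y) x 16 mm; origin: centre of its underside, z up. Two uprights 70 mm wide in x, inner faces 170 mm apart. Low upright at y = -85 to -100 mm, 101 mm high from the worktop, with a round socket in its inner face; tall upright at y = +85 to +100 mm, 151 mm high, with a vertical slot, open at the top, in its inner face.
- spindle: Longer spindle, 0.15 kg, lying flat. Pale wood barrel 32 x 32 mm, 130 mm long along its y; origin: barrel centre, 16 mm above the surface. At -y a fixed wooden pin, 14 mm diameter, tip at y = -81 mm. At +y a sprung steel rod, 14 mm diameter, tip at y = +115 mm when out (196 mm overall), +75 mm when fully in. At the start its +y points within 35 degrees of the holder's +y.
- spindle_plunger (a joint): How far the steel rod is pressed into the barrel, in m: 0 fully out, 0.040 fully in. Its spring pushes it out: about 0.6 N at 0, plus 0.15 N per mm, 6.6 N fully in. With the rod's tip at the back of the slot, the wooden pin clears the low upright's inner face above 0.016; seated it reads about 0.006.
- seat (a point): Point on the holder (its x 0, y -14, z 62 mm; same axes) where the spindle's origin lies when seated, ends at the bottom of slot and socket. Socket: 34 mm diameter, 10 mm deep (back at holder y = -95), centre 72 mm above the worktop. Slot: 34 mm wide, 10 mm deep (back at y = +95), its bottom, narrowed by bevels, 55 mm above the worktop. Both are centred on x = 0.
- short_spindle: A shorter spindle of the same look, lying loose, to be left alone: barrel 32 x 32 x 80 mm along its y axis, wooden pin 16 mm at -y, steel rod 30 mm at +y, 126 mm overall; origin: barrel centre.
Things that resemble listed ones, but are neither listed nor needed, are in the scene too. What is shaped like the spindle but pink is not meant.

How it is judged:
At the end, for the whole second after the job is handed in: The long spindle is held between the uprights: its origin within 12 mm in x, 6 mm in y and -6 to +13 mm in z of the seat point, its axis within 0.13 rad of the holder's, the rod sprung out to 1 to 13 mm, at rest; the short spindle within 30 mm of its start (x of spindle in the frame of seat between -0.012 and 0.012 m and y of spindle in the frame of seat between -0.006 and 0.006 m and z of spindle in the frame of seat between -0.006 and 0.013 m and angle between the y axis of spindle and the y axis of holder, either way round below 0.13 rad and value of joint spindle_plunger between 0.001 and 0.013 m and linear speed of spindle below 0.02 m/s and distance of short_spindle from where it was at the start of the episode below 0.03 m); the robot touches nothing.
It fails at once if the shorter spindle is moved by more than 30 mm (distance of short_spindle from where it was at the start of the episode above 0.03 m).
It also fails if it takes over 43 s, if anything falls off the work surface, if the arm or the gripper's body presses on something with over 40 N, if the wrist force passes 120 N, or if a joint passes its speed limit or range.

## Robot

A 6-joint arm with a two-finger parallel gripper is mounted at the origin on a cart in front of the work surface, level with it; the furniture and walls round the work are solid. World frame = base frame: x ahead of the robot, y to its left, z up, the work surface at z = 0. Lengths are in m, angles in rad, forces in N, time in s.
With the tool pointing down it reaches from about 0.275 to 0.875 m from the base axis. Payload 12.5 kg.
Tool frame: the origin (TCP) lies on the centre line of the jaws, within the pads' length; the fingertips stand r.finger_overhang ahead of it and the grasp point (between the pads) lies 3 mm ahead of it (r.finger_overhang is the distance from the TCP to the fingertips, in m); z points along the fingers, y is the line along which they close (so a half turn about z gives the same grasp; the last joint's range is limited). The gripper opens to 85 mm and grips with 20 to 120 N. Pads are 22 mm wide; open, the fingers measure 114 mm over their backs; the gripper's body (76 mm by 85 mm) begins 54 mm behind the grasp point. The pads swing forward as they close: fully open they stand 13 mm farther back than shut.
Start: joints at [1.12, 0.351, 1.652, -0, 1.139, -0.085], TCP at [0.197, 0.514, 0.253] pointing down, gripper open.
Joint ranges: [-2.75, 2.75], [-0.79, 2.1], [0.01, 2.65], [-1.57, 4.71], [0.07, 3.14], [-2.87, 2.87]. Speed limits (rad/s): [2.22, 2.22, 2.79, 3.14, 3.14, 3.14].

## Interface

Orientations are given as a unit quaternion [x, y, z, w].
In Python, from cell import r, optics gives the robot as it stands. The module is installed in compiled form; this text tells all that it offers. Calls block until the motion is done:
- r.move_to(position, orientation): joint-space move of the TCP to a pose.
- r.move_linear(position, rot=None, vel=0.15): straight line of the TCP; rot=None keeps the orientation; vel is the mean speed in m/s.
- r.set_joints(angles): joint-space move.
- r.set_gripper(opening, squeeze=None): opening from 0.0 (shut) to 1.0 (fully open); squeeze is the grip in N (None keeps the last); returns when the fingers have stopped.
- r.sleep(seconds).
- r.inverse_kinematics(position, orientation): joint angles nearest the present ones, or None.
- optics.get_image(name): name is "side" or "top" or "wrist"; returns a dict with "pixels" (384x512x3 uint8, red, green, blue), "depth" (384x512 float32, m along the optical axis (not along the pixel's ray), 0 where there is no reading), "fx", "fy", "cx", "cy" (pixels), "camera_from_world" (4x4, takes a point from world to camera coordinates); the wrist camera has in their place "mount" (4x4, takes a point from camera to tool coordinates, whose origin is the TCP and whose axes are the flange's). Camera axes: x right, y down, z forward; pixel columns grow to the right and rows downward; lengths in m; the calibration is good to about 2 mm. A picture is of the moment at which its call begins: read the wrist's pose just before it.
A pose or a line that the arm cannot do raises r.PlanningError and nothing moves.
- r.hand_in(): hands the job in; it is judged then, once.
Readings, each from a call of its own:
- r.current_t(): time.
- r.current_q(): joint angles.
- r.current_qvel(): joint speeds.
- r.current_effort(): joint torques, N m.
- r.current_tool_pos(): TCP position.
- r.current_ee_rot(): TCP orientation.
- r.current_contact_force(): force on the tool from outside, world axes, zero at the start.
- r.current_torque(): the same for the moment, N m.
- r.current_opening(): opening from 0.0 (shut) to 1.0 (fully open).
- r.current_finger_force(): force on a finger pad.
Only numpy, scipy, OpenCV 4.12 (cv2) and the standard library are available. Lean on these libraries where they do the work, as an engineer would, in place of code of your own. Each camera call takes 0.05 s, during which the arm holds its last target. There are 200 camera calls.

## Working session

There is one attempt and no reset: what is moved stays moved. The work goes in short steps, each a Python script; the robot and the scene stay as the last script left them, time stands still between calls to the robot, and variables do not carry over. Pictures are saved under pics/ and viewed, at most 10 in all, crops included, and the job is handed in when it is done.

```bash
mkdir -p pics; python3 - <<'E'
from cell import r, optics
import cv2,numpy as np,pickle
print(r.current_t(), r.finger_overhang)
for n in("top","side"):
    d=optics.get_image(n); pickle.dump(d,open(n+'.pkl','wb'))
    cv2.imwrite(f'pics/{n}.png',cv2.resize(d['pixels'][:,:,::-1],(800,600)))
    print(n,np.linalg.inv(d['camera_from_world']).round(3).tolist(),d['fx'])
print(r.current_t())
E
```

```text
0.0 0.022
top [[-0.002, -0.982, 0.187, 0.327], [-1.0, 0.001, -0.002, 0.025], [0.001, -0.187, -0.982, 1.196], [0.0, 0.0, 0.0, 1.0]] 379.00873547982513
side [[0.877, -0.214, 0.43, 0.036], [-0.48, -0.408, 0.776, -0.851], [0.01, -0.888, -0.461, 0.603], [0.0, 0.0, 0.0, 1.0]] 411.26320112600956
0.1
```

View pics/top.png

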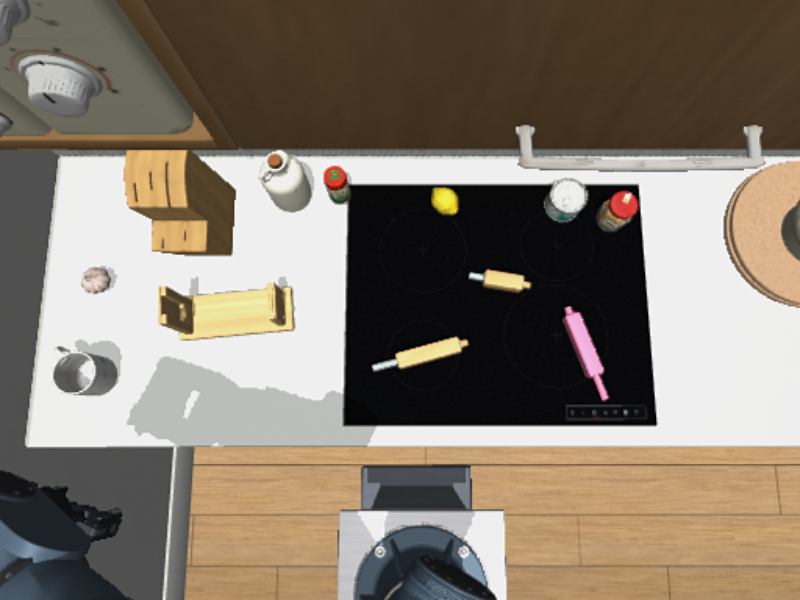

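View pics/side.png

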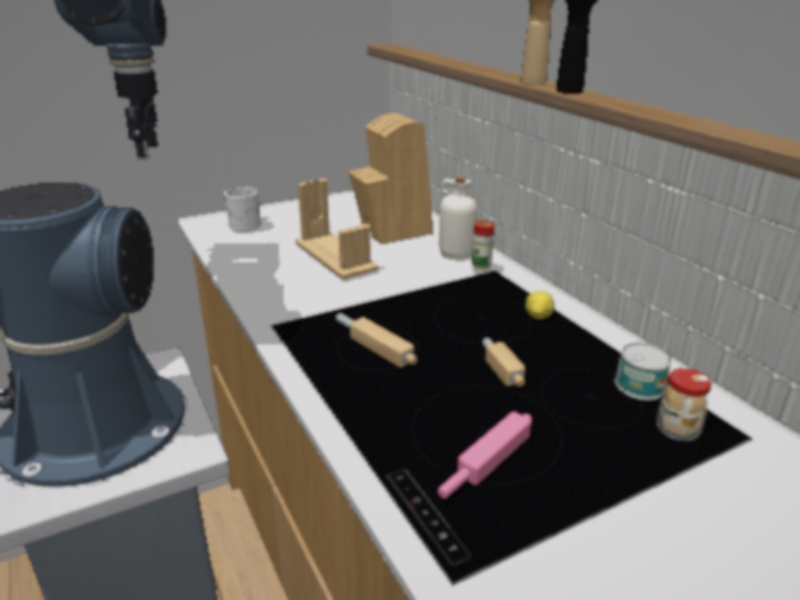

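Top view (800x600) shows three candidates. The pale spindle at (430,353) has a barrel of about 65 px, or 130 mm, so it is the long one. The pale one at (503,281), with a barrel of about 40 px, is the short one. The pink one at (584,345) is a decoy. The holder is at (227,312), with the tall upright on the left (175,310) and the low one on the right (280,305).

```bash
cat > h.py <<'E'
import numpy as np,cv2
def cloud(d,T=None):
    if T is None: T=np.linalg.inv(d['camera_from_world'])
    v,u=np.mgrid[:384,:512]; z=d['depth']
    P=np.stack([(u-d['cx'])/d['fx']*z,(v-d['cy'])/d['fy']*z,z],-1)
    return P@T[:3,:3].T+T[:3,3]
def rect(P):
    (c,s,a)=cv2.minAreaRect((P[:,:2]*1000).astype(np.float32)); return np.round(c,1),np.round(s,1),round(a,2)
E
python3 - <<'E'
import pickle,numpy as np,cv2
from h import *
d=pickle.load(open('top.pkl','rb')); W=cloud(d); k=512/800
def roi(x0,y0,x1,y1,zl,zh):
    s=np.s_[int(y0*k):int(y1*k),int(x0*k):int(x1*k)]; P=W[s].reshape(-1,3); return P[(P[:,2]>zl)&(P[:,2]<zh)]
for n,a in dict(base=(150,275,300,345,.010,.022),tall=(150,275,200,345,.144,.158),low=(255,275,300,345,.094,.108),barrel=(365,330,475,380,.026,.04),spindle=(365,330,475,380,.008,.04),short=(463,260,540,300,.008,.04),shortb=(463,260,540,300,.026,.04),pink=(550,300,615,405,.01,.04)).items():
    P=roi(*a); print(n,len(P),P.mean(0).round(4),*rect(P)) if len(P) else print(n,0)
im=d['pixels'][:,:,::-1]
cv2.imwrite('pics/crop.png',cv2.resize(im[170:245,95:350],(798,235*1),interpolation=cv2.INTER_CUBIC))
E
```

```text
base 1586 [0.5325 0.3741 0.0164] [535.5 374. ] [ 90.3 227.4] 5.23
tall 116 [0.5253 0.4679 0.1505] [526.1 467.4] [68.9 15.6] 4.7
low 130 [0.5432 0.2832 0.101 ] [543.4 283.4] [68.  15.8] 4.29
barrel 434 [ 0.4537 -0.0126  0.0318] [449.3   3.3] [ 31.9 166.3] 15.53
spindle 548 [ 0.4509 -0.005   0.0295] [441.5   0.7] [ 49.3 194.4] 15.14
short 349 [ 0.5994 -0.1624  0.0286] [ 602.  -160.4] [125.8  33. ] 79.24
shortb 254 [ 0.6002 -0.1657  0.0319] [ 602.4 -160. ] [123.9  32.2] 78.5
pink 594 [ 0.4602 -0.3232  0.0283] [ 453.4 -328.2] [194.7  33.1] 19.78
```

View pics/crop.png

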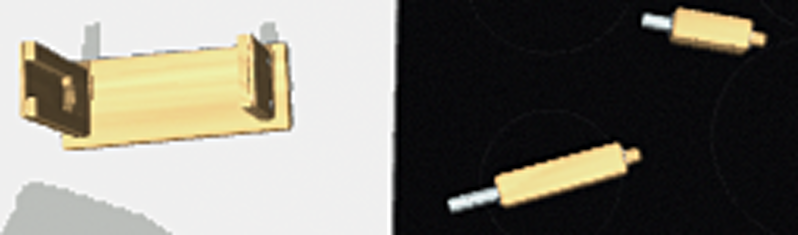

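The crop confirms it: the long spindle's barrel is centred at about (562,177) with its steel rod to the left (+y). The short one is at (712,30). The tall slotted upright is on the left at (55,88), and its height and sizes match the spec. Next is a closer look with the wrist camera.

```bash
cat >> h.py <<'E'
from scipy.spatial.transform import Rotation as R
HY=0.0930; HO=np.array([.5348,.3752,0])
def hw(x,y,z): c,s=np.cos(HY),np.sin(HY); return HO+[c*x-s*y,s*x+c*y,z]
def down(yaw,sg): # tool y along sg * local x of yawed frame
    c,s=np.cos(yaw),np.sin(yaw); y=sg*np.array([c,s,0]); z=np.array([0,0,-1.]); x=np.cross(y,z)
    return R.from_matrix(np.stack([x,y,z],1)).as_quat()
E
python3 - <<'E'
from cell import r, optics
from h import *
import pickle
th=np.radians(15.4)
for sg in(1,-1):
    for p,y in(([.45,-.005,.22],th),([.45,-.005,.025],th),(hw(0,-40*.001,.2),HY),(hw(0,.005,.06),HY)):
        q=r.inverse_kinematics(p,down(y,sg)); print(sg,None if q is None else np.round(q,2))
sg=min((1,-1),key=lambda s:abs(r.inverse_kinematics([.45,-.005,.22],down(th,s))[5]))
r.move_to([.45,-.005,.22],down(th,sg)); r.sleep(.2)
p,q=r.current_tool_pos(),r.current_ee_rot()
d=optics.get_image('wrist'); T=np.eye(4);T[:3,:3]=R.from_quat(q).as_matrix();T[:3,3]=p
pickle.dump((d,T),open('wrist.pkl','wb'))
cv2.imwrite('pics/wrist.png',d['pixels'][:,:,::-1])
print(sg,r.current_t(),p,np.round(d['mount'],3).tolist())
W=cloud(d,T@d['mount']); rgb=d['pixels'].astype(int)
m=(W[:,:,2]>.024)&(W[:,:,2]<.045)&(rgb[:,:,0]-rgb[:,:,2]>35)&(abs(W[:,:,0]-.45)<.09)&(abs(W[:,:,1])<.12)
print(m.sum(),*rect(W[m]),W[m].mean(0))
mt=(W[:,:,2]>.006)&(W[:,:,2]<.045)&(abs(W[:,:,0]-.45)<.09)&(abs(W[:,:,1])<.13); print(mt.sum(),*rect(W[mt]))
E
```

```text
1 [-0.11  0.21  1.93 -0.    1.   -0.38]
1 [-0.11  0.57  2.05 -0.    0.52 -0.38]
1 [ 0.48  0.56  1.47 -0.    1.11  0.39]
1 [ 0.55  0.77  1.48 -0.    0.89  0.45]
-1 [-0.11  0.21  1.93 -0.    1.    2.76]
-1 [-0.11  0.57  2.05 -0.    0.52  2.76]
-1 [ 0.48  0.56  1.47 -0.    1.11 -2.75]
-1 [ 0.55  0.77  1.48 -0.    0.89 -2.69]
1 2.425 [ 0.45005346 -0.00455746  0.22000341] [[0.0, -0.96, -0.278, 0.071], [1.0, 0.001, -0.001, -0.0], [0.001, -0.278, 0.96, -0.121], [0.0, 0.0, 0.0, 1.0]]
4359 [455.3 -21.7] [ 31.8 144.1] 15.47 [ 0.4524383  -0.01120779  0.0323749 ]
5451 [449.    1.4] [ 32.  195.6] 15.47
```

View pics/wrist.png

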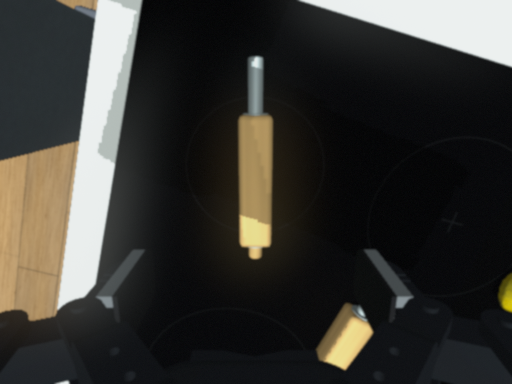

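The wrist view shows the long spindle with its barrel centre at (255,180) and the rod pointing up. Length 195.6 mm and barrel width 31.8 mm match the spec. Its origin is at (0.4534, -0.0146), yaw 15.47°. I'll grasp it and carry it above the holder.

```bash
python3 - <<'E'
from cell import r, optics
from h import *
th=np.radians(15.47)
r.move_linear([.4534,-.0146,.10],down(th,1),vel=.25)
r.move_linear([.4534,-.0146,.025],vel=.12)
r.set_gripper(0.0,90)
print('grip',r.current_opening(),r.current_finger_force(),r.current_tool_pos())
r.move_linear([.4534,-.0146,.21],vel=.25)
r.move_linear(hw(0,-.040,.21),down(HY,1),vel=.25)
r.move_linear(hw(0,-.040,.134),vel=.15)
r.sleep(.2);print(r.current_t(),r.current_tool_pos(),r.current_contact_force(),r.current_opening())
for n in('top','side'):
    d=optics.get_image(n); W=cloud(d); im=d['pixels'][:,:,::-1]
    if n=='top': a=im[150:235,80:200]
    else: a=im[90:190,170:270]
    cv2.imwrite(f'pics/{n}2.png',cv2.resize(a,None,fx=5,fy=5,interpolation=cv2.INTER_CUBIC))
    P=(W-HO); c,s=np.cos(HY),np.sin(HY); X=P[...,0]*c+P[...,1]*s; Y=-P[...,0]*s+P[...,1]*c
    for nm,m in dict(rod=(Y>.03)&(Y<.08),pin=(Y<-.107)&(Y>-.125)).items():
        m=m&(abs(X)<.02)&(W[...,2]>.11)&(W[...,2]<.15)
        if m.any(): print(n,nm,m.sum(),'x',np.median(X[m]).round(4),'y',Y[m].min().round(4),Y[m].max().round(4),'ztop',W[m][:,2].max().round(4))
E
```

```text
grip 0.35902989068338476 89.93270874023438 [ 0.45366421 -0.01461718  0.02557811]
7.7333 [0.53897091 0.33556487 0.13513816] [ 0.05506368  0.18739724 -0.87250565] 0.358455951612232
top pin 26 x 0.0006 y -0.1208 -0.1072 ztop 0.1363
side rod 11 x -0.0032 y 0.04 0.0716 ztop 0.1293
side pin 46 x -0.0021 y -0.1248 -0.1071 ztop 0.1388
```

View pics/side2.png

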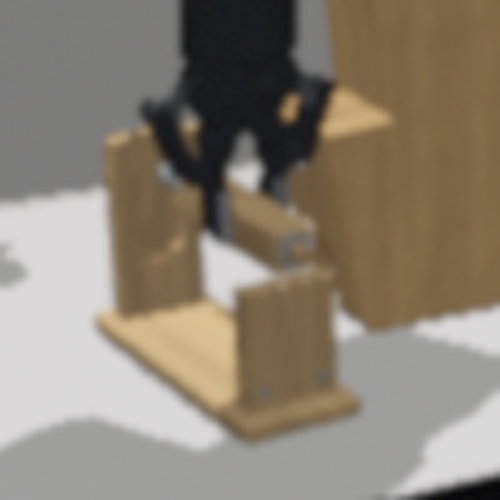

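View pics/top2.png

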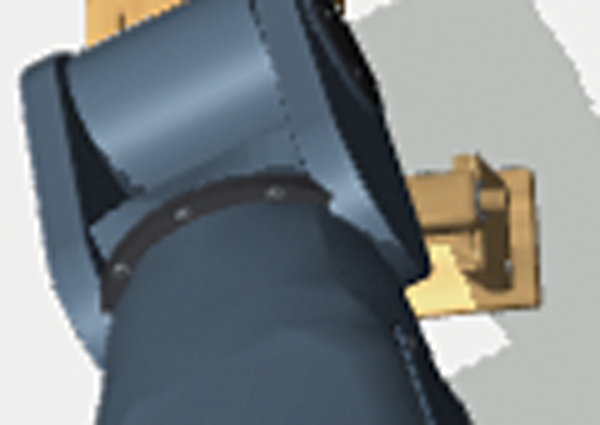

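In the side crop, the pin (295,250) sits above the low upright, and the rod tip (165,175) sits in front of the slot in the tall upright. Measured rod and pin x are within 3 mm of centre, and the spindle is close to level. Next I push in and watch the force.

```bash
python3 - <<'E'
from cell import r, optics
from h import *
def rep(t):
    r.sleep(.15); f=np.array(r.current_contact_force()); c,s=np.cos(HY),np.sin(HY)
    print(t,round(r.current_t(),2),'Fh',np.round([f[0]*c+f[1]*s,-f[0]*s+f[1]*c,f[2]],2),'M',np.round(r.current_torque(),2),round(r.current_opening(),3))
rep('free')
for y in(-.022,-.012,-.004,.005): r.move_linear(hw(0,y,.134),vel=.08); rep(y)
E
```

```text
free 7.98 Fh [-0.37 -0.55 -2.48] M [ 0.02 -0.02  0.02] 0.358
-0.022 8.51 Fh [ 0.42  0.27 -2.17] M [ 0.02 -0.01 -0.02] 0.357
-0.012 8.93 Fh [ 0.91 -1.08 -1.86] M [-0.29 -0.11 -0.05] 0.359
-0.004 9.33 Fh [ 0.82 -2.69 -1.84] M [-0.47 -0.21 -0.06] 0.362
0.005 9.75 Fh [ 0.54 -4.66 -2.05] M [-0.73 -0.26 -0.04] 0.36
```

The force is -4.4 N net, which matches the 25 mm compression predicted. Next I lower it.

```bash
python3 - <<'E'
from cell import r, optics
from h import *
def rep(t):
    r.sleep(.15); f=np.array(r.current_contact_force()); c,s=np.cos(HY),np.sin(HY)
    F=np.round([f[0]*c+f[1]*s,-f[0]*s+f[1]*c,f[2]],2)
    print(t,round(r.current_t(),2),'Fh',F,'M',np.round(r.current_torque(),2),round(r.current_opening(),3)); return F
for z in(.120,.105,.092,.082,.075):
    r.move_linear(hw(0,.005,z),vel=.08); F=rep(z)
    if abs(F[2])>12: break
d=optics.get_image('side'); im=d['pixels'][:,:,::-1]
cv2.imwrite('pics/side3.png',cv2.resize(im[90:190,170:270],None,fx=6,fy=6,interpolation=cv2.INTER_CUBIC))
E
```

```text
0.12 10.22 Fh [-0.22 -4.62 -5.54] M [-0.95 -0.08  0.03] 0.362
0.105 10.71 Fh [-0.42 -4.23 -4.24] M [-0.99 -0.12 -0.02] 0.353
0.092 11.17 Fh [ 0.78 -4.08 -4.65] M [-1.01 -0.19 -0.03] 0.359
0.082 11.59 Fh [ 1.25 -4.92 -4.14] M [-0.96 -0.34 -0.11] 0.359
0.075 11.99 Fh [ 1.77 -4.6  -4.14] M [-0.81 -0.32 -0.14] 0.357
```

View pics/side3.png

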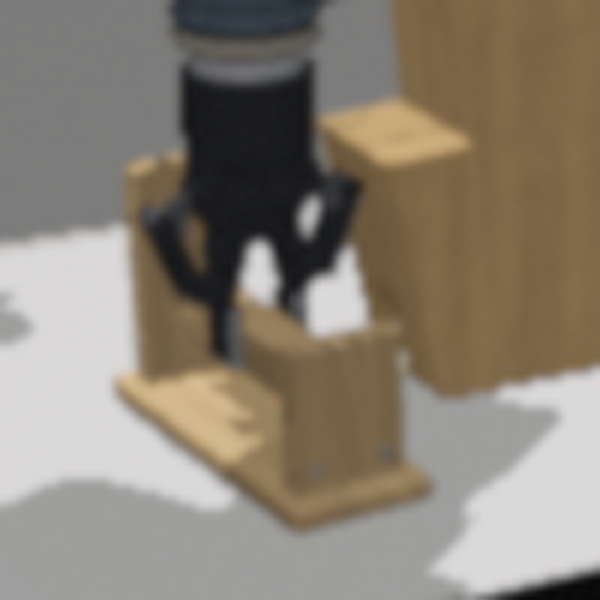

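The side view shows the barrel down between the uprights. Pin-end top edge is hidden behind the low upright at (340,340). Next I let the pin spring into the socket.

```bash
python3 - <<'E'
from cell import r, optics
from h import *
def rep(t):
    r.sleep(.15); f=np.array(r.current_contact_force()); c,s=np.cos(HY),np.sin(HY)
    F=np.round([f[0]*c+f[1]*s,-f[0]*s+f[1]*c,f[2]],2)
    print(t,round(r.current_t(),2),'Fh',F,'M',np.round(r.current_torque(),2)); return F
for y in(-.001,-.005,-.008,-.011,-.013):
    r.move_linear(hw(0,y,.075),vel=.06); F=rep(y)
    if F[1]>3: print('blocked');break
E
```

```text
-0.001 12.44 Fh [ 0.33 -3.18 -4.79] M [-0.69 -0.13  0.  ]
-0.005 12.84 Fh [ 0.77 -2.87 -2.64] M [-0.61 -0.08 -0.02]
-0.008 13.24 Fh [-0.16 -2.56 -2.6 ] M [-0.51 -0.    0.06]
-0.011 13.64 Fh [-0.8  -2.23 -2.09] M [-0.44  0.03  0.05]
-0.013 14.04 Fh [-0.31 -1.2  -1.95] M [-0.39  0.06  0.02]
```

```bash
python3 - <<'E'
from cell import r, optics
from h import *
for z in(.073,.071):
    r.move_linear(hw(0,-.0135,z),vel=.05); r.sleep(.15); F=r.current_contact_force(); print(z,np.round(F,2))
    if F[2]>3: break
r.set_gripper(0.8); r.sleep(.3)
p=r.current_tool_pos(); r.move_linear([p[0],p[1],.25],vel=.2)
r.move_linear([.40,.10,.30],vel=.3); r.sleep(.3)
print(r.current_t(),np.round(r.current_contact_force(),2))
c,s=np.cos(HY),np.sin(HY)
for n in('top','side'):
    d=optics.get_image(n); W=cloud(d); im=d['pixels'][:,:,::-1]
    a=im[165:235,85:205] if n=='top' else im[100:190,170:270]
    cv2.imwrite(f'pics/{n}4.png',cv2.resize(a,None,fx=6,fy=6,interpolation=cv2.INTER_CUBIC))
    P=W-HO; X=P[...,0]*c+P[...,1]*s; Y=-P[...,0]*s+P[...,1]*c
    m=(abs(X)<.03)&(abs(Y)<.082)&(W[...,2]>.068)&(W[...,2]<.1)
    if n=='top':
        Q=np.stack([X[m],Y[m],W[...,2][m]],1); print(rect(Q),'z',np.median(Q[:,2]))
        k=np.polyfit(Q[:,1],Q[:,2],1); k2=np.polyfit(Q[:,1],Q[:,0],1); print('tilt',k,'yaw',k2)
E
```

```text
0.073 [ 0.24 -1.38 -1.68]
0.071 [ 0.07 -1.73  5.17]
18.0833 [-0.47  0.67  0.07]
(array([1.5, 1. ]), array([157.5,  33. ]), 90.0) z 0.07780794164721039
tilt [-0.01709697  0.07713366] yaw [0.00234735 0.0001783 ]
```

View pics/top4.png

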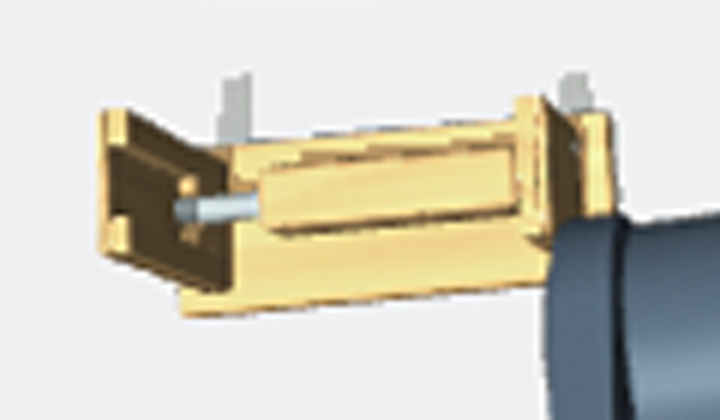

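View pics/side4.png

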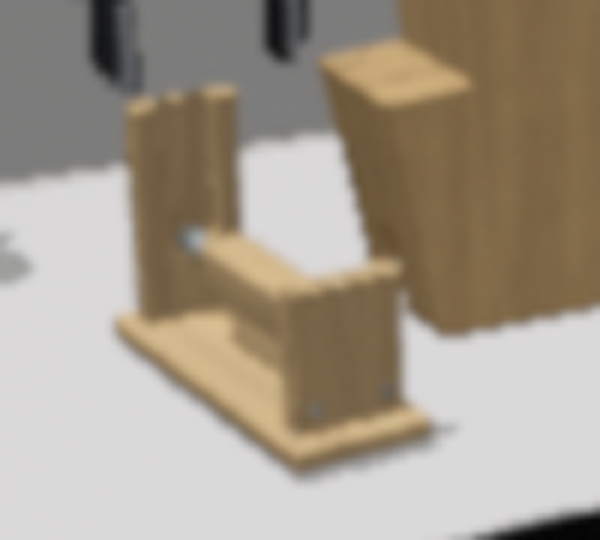

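The top view shows the barrel level between the uprights, with the rod tip (185,210) at the bottom of the slot and the pin end (517,190) at the low upright. I'll check the barrel's y numerically, then hand in if it is within tolerance.

```bash
python3 - <<'E'
from cell import r, optics
from h import *
d=optics.get_image('top'); W=cloud(d); c,s=np.cos(HY),np.sin(HY)
P=W-HO; X=P[...,0]*c+P[...,1]*s; Y=-P[...,0]*s+P[...,1]*c
m=(abs(X)>.010)&(abs(X)<.018)&(abs(Y)<.075)&(W[...,2]>.068)&(W[...,2]<.09)
ymax=Y[m].max(); print('barrel rod end y',ymax,'origin y',ymax-.065)
P=W.reshape(-1,3); k=(abs(P[:,0]-.60)<.08)&(abs(P[:,1]+.16)<.08)&(P[:,2]>.008)&(P[:,2]<.04); print('short',rect(P[k]))
if abs(ymax-.065+.014)<.005: print(r.hand_in(), r.current_t())
E
```

```text
barrel rod end y 0.049566727884146476 origin y -0.015433272115853526
short (array([ 604.4, -167.2]), array([ 75.5, 125.8]), 22.15)
the job is handed in; nothing more can be done
the job is handed in; nothing more can be done
```

I fitted the long spindle level between the uprights, rod in the slot and pin in the socket, and handed the job in at about 18 s. Its origin measured about 1.4 mm from the seat in y, and I never went near the short spindle. The judge's verdict was not shown.

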